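# Close the spice grinder and hold its press-to-run lid down

## Robot

A 6-joint arm with a two-finger parallel gripper is mounted at the origin on a cart in front of the work surface, level with it; the furniture and walls round the work are solid. World frame = base frame: x ahead of the robot, y to its left, z up, the work surface at z = 0. Lengths are in m, angles in rad, forces in N, time in s.
With the tool pointing down it reaches from about 0.25 to 0.775 m from the base axis. Payload 4 kg.
Tool frame: the origin (TCP) lies between the finger pads, 19 mm behind the fingertips; this is the grasp point; z points along the fingers, y is the line along which they close (so a half turn about z gives the same grasp; the last joint's range is limited). The gripper opens to 94 mm and grips with 3 to 60 N. Pads are 16 mm wide; open, the fingers measure 119 mm over their backs; the gripper's body (75 mm by 177 mm) begins 78 mm behind the grasp point.
Start: joints at [-1.26, 0.087, 1.371, -0, 1.684, -0.103], TCP at [0.221, -0.504, 0.224] pointing down, gripper open.
Joint ranges: [-3.1, 3.1], [-0.76, 2.03], [0.27, 2.55], [-1.08, 4.22], [0.17, 2.65], [-2.57, 2.57]. Speed limits (rad/s): [2.79, 2.79, 3.14, 3.14, 3.14, 3.14].

## Interface

Orientations are given as [roll, pitch, yaw] about the fixed x, y, z axes, in that order (R = Rz(yaw) Ry(pitch) Rx(roll)).
In Python, from bench import robot, eyes gives the robot as it stands (robot), with the cameras (eyes).
- The arm moves only by the tool inch_along, called after ">>>" in YAML: its name, and indented under it one key for each argument. Schema: {"type":"object","properties":{"moves":{"type":"array","items":{"type":"object","properties":{"jaw":{"type":"number"},"xyz":{"type":"array","items":{"type":"number"},"minItems":3,"maxItems":3},"rz":{"type":"number"}},"additionalProperties":false,"required":["jaw"]},"minItems":1,"maxItems":20},"only":{"type":"string"},"quiet":{"type":"boolean"},"lines":{"type":"string"}},"required":["moves"],"additionalProperties":false}. moves is a list of rows, 1 to 20 of them, each an object with the fields jaw (the finger opening in m), xyz (a list: dx, dy, dz in parts of the range, where 1.0 means 40 cm), rz (a turn about the tool's z in a scale on which 1.0 is 4 rad); a field left out counts as zero (the opening has to be given); each row shifts and turns the commanded pose from where the row before left it, along the tool's axes as they then stand; what a row does not reach is not made up. A row lasts 1/12 s, in which the tool goes at most 0.0417 m and 0.125 rad, less where a joint would pass 70% of its speed; a pose out of reach is approached as far as the arm can. The fingers move at their own pace and stop on an object; the grip force is fixed at half the most. Time passes only in rows, so rows that do not move let the fingers close. The tool returns the time, the measured TCP pose, the force, the opening and the grip force at its end. only (a regular expression) keeps the lines of the reply that match it, lines (a string "A,B") keeps lines A to B, and quiet returns only ok. Input that does not fit is refused with a message, and nothing moves.
- robot.get_obs(): the state, without advancing time (a new reading comes with each control period).
- eyes.snapshot(name): name is "scene" or "top" or "wrist"; returns a dict with "color" (384x512x3 uint8, blue, green, red), "fx", "fy", "cx", "cy" (pixels), "extrinsics" (4x4, takes a point from world to camera coordinates). Camera axes: x right, y down, z forward; pixel columns grow to the right and rows downward; lengths in m; the calibration is good to about 2 mm. A picture is of the moment at which its call begins. There is no depth.
- robot.close_job(): hands the job in; it is judged then, once.
The state is a dict: "time": time; "joint_positions": joint angles; "qvel": joint speeds; "joint_torque": joint torques, N m; "tool_pos": TCP position; "ee_rot": TCP orientation; "wrist_force": force on the tool from outside, world axes, zero at the start; "wrist_torque": the same for the moment, N m; "width": finger opening in m; "finger_force": force on a finger pad.
Only numpy, scipy, OpenCV 4.12 (cv2) and the standard library are available. Lean on these libraries where they do the work, as an engineer would, in place of code of your own. Each camera call takes 0.05 s, during which the arm holds its last target. There are 200 camera calls.

## Task

The spice grinder on the worktop is filled and only wants its lid. Pick up the lid and set it on the grinder so that its two lugs drop into the two switch pockets, then press it down against the spring until it is fully home - firmly, but without leaning hard on it - and keep it there for three seconds. The grinder only runs while the lid is pressed, so finish while you are still holding the lid down, and do not push the jar, the glass or the teaspoon about.

Things in the scene. Friction and masses are not known exactly. Their poses are not given: they have to be found in the camera images.
- grinder: white cordless spice grinder, stuck to the worktop. Origin: centre of its underside, z up. Round housing 99 mm across; 120 mm in x over the switch pockets at its +x and -x sides. Flat shoulder at z = 70 mm; above it a neck of 78 mm outside diameter round the open steel bowl, rim at z = 98 mm. A half turn makes no difference.
- pocket (a point): middle of the mouth of the grinder's +x switch pocket, 51.5 mm from the grinder's axis, z = 86 mm; the other lies across, at -x. A pocket is open upward and toward the neck; its side walls are 16 mm apart in y (grinder's axes), its outer wall is 57 mm from the axis inside, 60 mm outside. 6 mm below the mouth is the top of a sprung plunger.
- lid: loose lid, 120 g, standing skirt down on the worktop, 70 mm high. Origin: centre of its underside, z up. Skirt 88 mm outside, 82 mm inside (2 mm clearance round the neck); clear wall; flat top at z = 44 mm, 85 mm across. Lugs on the skirt at +x and -x: 12 mm wide in y, 12 mm high from the underside, reaching 54 mm from the axis.
- lid_grip (a point): middle of the grip bar upright on the lid's flat top, 65 mm above the lid's underside, lid's axes. The bar is 56 mm long in x (in line with the lugs), 20 mm thick in y, from 44 to 70 mm above the underside. With the TCP here the finger tips are just above the flat top. Grip it firmly (30 N or more).
- switch (a joint): travel of the sprung plungers in both pockets (m): 0 up, grows downward. The lid's underside is 80 mm above the grinder's underside when the lugs meet them (the lid rests there unpressed), 70 mm when home on the shoulder, switch 0.010. Moves from 4 N on, 13 N at 0.010, springs back. Runs from 0.008. Past home the stop is hard: a 20 N push is plenty.
- pepper_jar: loose jar with a black lid, 66 mm across, 126 mm high, bystander. Origin: centre of the underside.
- glass: loose drinking glass, 80 mm across, 91 mm high, bystander. Origin: centre of the underside.
- spoon: loose teaspoon, 133 mm long in its x, 29 mm wide, 11 mm high, bystander lying on the worktop. Origin: centre of the underside.

How it is judged:
On the way, in this order (a step that is already met when the one before it is completed fails the run):
1. the lid has been picked up off the worktop (height (world z) of lid above 0.03 m and contact force between the fingers and lid above 1 N), for 0.2 s.
2. the lid is over the neck with its lugs in the pockets (z of lid in the frame of grinder below 0.0835 m and horizontal distance between lid and grinder below 0.004 m and angle between the x axis of lid and the x axis of grinder, either way round below 0.08 rad), for 0.05 s.
3. the lid is kept pressed down, the grinder running, for three seconds (value of joint switch above 0.008 m and contact force between the fingers and lid above 2 N and contact force between lid and grinder above 5 N), for 2.8 s.
At the end, for the whole second after the job is handed in: the lid sits over the neck (within 4 mm of the axis, 0.08 rad of the pockets' line, upright within 0.07 rad, underside less than 72.5 mm above the grinder's), at rest and still in or under the fingers, and the switch is held at least 8 mm down against its spring (all of step 3 and horizontal distance between lid and grinder below 0.004 m and angle between the x axis of lid and the x axis of grinder, either way round below 0.08 rad and z of lid in the frame of grinder below 0.0725 m and angle between lid's own z axis and vertical below 0.07 rad and linear speed of lid below 0.01 m/s); the arm keeps its last pose, push and grip.
It fails at once if the grinder is leaned on hard (more than 60 N between lid and grinder) (contact force between lid and grinder above 60 N).
It fails at once if the jar, the glass or the teaspoon is moved or knocked over (distance of any of pepper_jar, glass, spoon from where it was at the start of the episode above 0.03 m or angle between any of pepper_jar, glass's own z axis and vertical above 0.5 rad).
It also fails if it takes over 45 s, if anything falls off the work surface, if the arm or the gripper's body presses on something with over 40 N, if the wrist force passes 120 N, or if a joint passes its speed limit or range.

## Working session

There is one attempt and no reset: what is moved stays moved. The work goes in short steps, Python scripts to look and compute and a tool call to move; the robot and the scene stay as the last step left them, time stands still between calls to the robot, and variables do not carry over. Pictures are saved under pics/ and viewed, at most 10 in all, crops included, and the job is handed in when it is done.

```bash
ls; mkdir -p pics
```

Run:
```python
from bench import robot, eyes
import cv2,numpy as np,pickle
d={}
for n in ("scene","top","wrist"):
    s=eyes.snapshot(n); d[n]=s; cv2.imwrite(f"pics/{n}0.png",s["color"]); print(n,s["fx"],s["cx"],s["cy"],np.round(s["extrinsics"],3).tolist())
pickle.dump(d,open("s0.pkl","wb"))
cv2.imwrite("pics/both.png",cv2.resize(np.vstack([d["top"]["color"]]),None,fx=1.5,fy=1.5,interpolation=2))
print(robot.get_obs())
```

```text
bench.py
pics
scene 368.3698809101409 262.89910093547206 190.07733248742323 [[-0.727, -0.687, 0.008, 0.426], [-0.525, 0.547, -0.652, 0.263], [0.443, -0.478, -0.758, 0.712], [0.0, 0.0, 0.0, 1.0]]
top 439.82761650566624 253.47703040088328 190.6256728261764 [[0.428, -0.904, 0.001, -0.146], [-0.873, -0.414, -0.26, 0.482], [0.235, 0.11, -0.966, 1.204], [0.0, 0.0, 0.0, 1.0]]
wrist 319.78661056845743 254.4060083818671 188.16015806894137 [[0.403, -0.915, -0.002, -0.548], [-0.88, -0.388, 0.273, -0.029], [-0.251, -0.108, -0.962, 0.391], [0.0, 0.0, 0.0, 1.0]]
{'time': 0.15, 'joint_positions': array([-1.26006661e+00,  8.77923077e-02,  1.37187466e+00, -6.01888140e-06,
        1.68360777e+00, -1.03117628e-01]), 'qvel': array([ 0.00207495, -0.00159604, -0.00453421,  0.00105677, -0.00115558,
       -0.00196112]), 'joint_torque': array([-7.00033252e-05, -3.40642476e+01, -3.02793074e+01,  7.18023861e-02,
        3.05427401e-02, -1.07688936e-04]), 'tool_pos': array([ 0.22104137, -0.50320878,  0.22338562]), 'ee_rot': array([-3.13991889e+00, -1.67194858e-04,  4.13846531e-01]), 'wrist_force': array([ 0.49838861,  0.40928514, -0.5914502 ]), 'wrist_torque': array([-0.01044331,  0.04164162,  0.03230663]), 'finger_force': 0.0, 'width': 0.09401290222596678}
```

View pics/both.png

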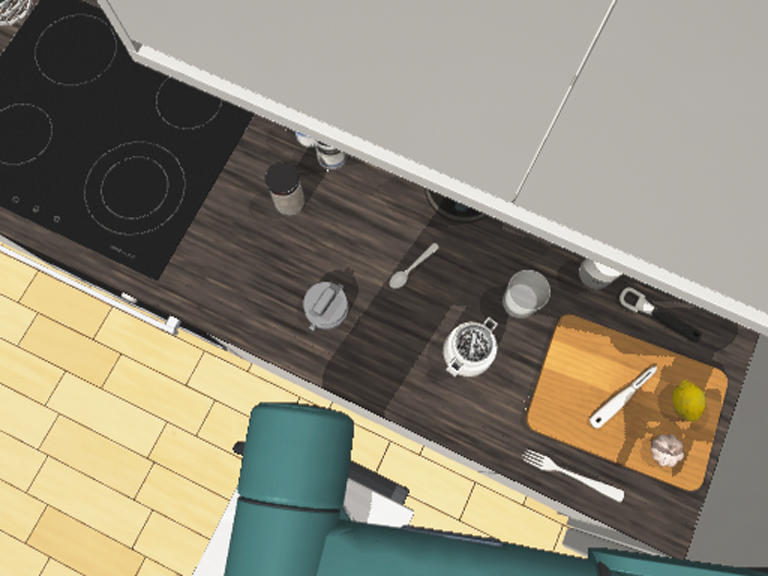

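View pics/scene0.png

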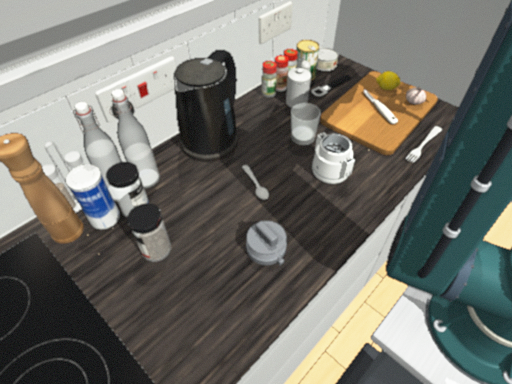

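The top view shows the lid at about (325,303), the grinder at (471,348), the glass at (527,293), the spoon at (414,265) and the jar at (287,190), all in 1.5x pixels. A wall cabinet overhangs the back. Next I'll enlarge the lid and grinder.

Run:
```python
import cv2,numpy as np,pickle
d=pickle.load(open("s0.pkl","rb"))
t=d["top"]["color"]
def crop(x,y,w,h,k): return cv2.resize(t[y:y+h,x:x+w],None,fx=k,fy=k,interpolation=cv2.INTER_CUBIC)
# lid crop origin (190,175), grinder origin (285,205); 8x, 48x50
im=np.hstack([crop(192,178,48,48,8),crop(290,206,48,48,8)])
cv2.imwrite("pics/crop1.png",im)
```

```text
(no output)
```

View pics/crop1.png

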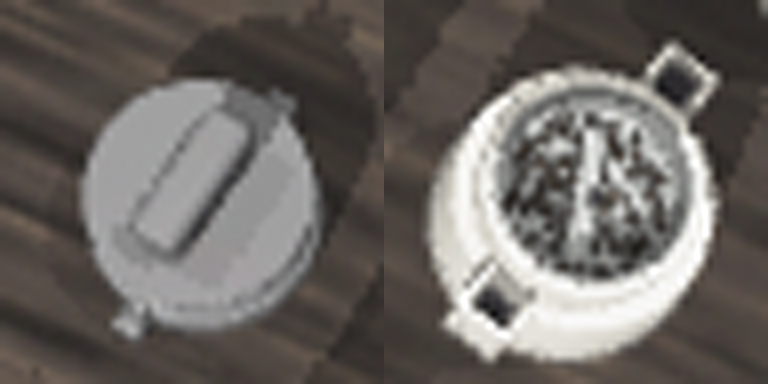

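Create h.py:
```python
import numpy as np
def ray(s,u,v,z):
    E=np.array(s["extrinsics"]);R=E[:3,:3];c=-R.T@E[:3,3]
    d=R.T@np.array([(u-s["cx"])/s["fx"],(v-s["cy"])/s["fy"],1]); return (c+d*(z-c[2])/d[2])[:2]
def proj(s,p):
    q=np.array(s["extrinsics"])@np.append(p,1);return np.array([s["fx"]*q[0]/q[2]+s["cx"],s["fy"]*q[1]/q[2]+s["cy"]])
```

Run:
```python
from h import *;import pickle
s=pickle.load(open("s0.pkl","rb"))["top"]
L=lambda a,b,z:ray(s,192+a/8-.5,178+b/8-.5,z)
G=lambda a,b,z:ray(s,290+(a-384)/8-.5,206+b/8-.5,z)
print("bar",L(190,178,.07),"disc",L(200,194,.044))
a,b=L(283,104,.012),L(130,322,.012);print("lugs",a,b,(a+b)/2,np.linalg.norm(a-b),np.arctan2(*(a-b)[::-1]))
a,b=L(230,118,.07),L(150,240,.07);print("barang",np.arctan2(*(a-b)[::-1]),np.linalg.norm(a-b))
a,b=G(681,78,.086),G(495,298,.086);print("pock",a,b,(a+b)/2,np.linalg.norm(a-b),np.arctan2(*(a-b)[::-1]))
print("rim",G(594,185,.098))
for n,u,v,z in(("jar",284,170,.126),("glass",527,285,.091),("spoon",414,265,0.005)):print(n,ray(s,u/1.5,v/1.5,z))
```

```text
bar [0.42573555 0.16063702] disc [0.42675117 0.15949397]
lugs [0.47700811 0.15269005] [0.37802563 0.16686649] [0.42751687 0.15977827] 0.09999251406130935 -0.14225425303738926
barang -0.10832650196945422 0.05253903932899788
pock [ 0.51596632 -0.14283466] [ 0.41770677 -0.11514428] [ 0.46683654 -0.12898947] 0.1020867069991065 -0.2746850120966994
rim [ 0.46560833 -0.12968745]
jar [0.61188525 0.33202016]
glass [ 0.61146544 -0.17721451]
spoon [0.58176519 0.03797664]
```

The manual's scale: shifts go in shares of 40 cm and turns go in shares of 4 rad. Converting my numbers, -0.04 m / 0.4 = -0.1, 0.008 m / 0.4 = 0.02, 0.109 rad / 4 = 0.0273.

>>> inch_along:
  moves:
    - {"jaw":0.094,"rz":0.0273}
    - {"jaw":0.094,"rz":0.0273}
    - {"jaw":0.094,"rz":0.0273}
    - {"jaw":0.094,"rz":0.0273}
    - {"jaw":0.094,"rz":0.027}
    - {"jaw":0.094,"xyz":[0.02,-0.1,0]}
    - {"jaw":0.094,"xyz":[0.02,-0.1,0]}
    - {"jaw":0.094,"xyz":[0.02,-0.1,0]}
    - {"jaw":0.094,"xyz":[0.02,-0.1,0]}
    - {"jaw":0.094,"xyz":[0.02,-0.1,0]}
    - {"jaw":0.094,"xyz":[0.02,-0.1,0]}
    - {"jaw":0.094,"xyz":[0.02,-0.1,0]}
    - {"jaw":0.094,"xyz":[0.02,-0.1,0]}

```text
time: 1.23
tool_pos: [0.3261, -0.1927, 0.2241]
ee_rot: [3.142, -0.0, -0.131]
wrist_force: [0.8, 0.7, -0.5]
width: 0.0937
finger_force: 0.0
```

>>> inch_along:
  moves:
    - {"jaw":0.094,"xyz":[0.02,-0.1,0]}
    - {"jaw":0.094,"xyz":[0.02,-0.1,0]}
    - {"jaw":0.094,"xyz":[0.02,-0.1,0]}
    - {"jaw":0.094,"xyz":[0.02,-0.1,0]}
    - {"jaw":0.094,"xyz":[0.02,-0.1,0]}
    - {"jaw":0.094,"xyz":[0.02,-0.1,0]}
    - {"jaw":0.094,"xyz":[0.015,-0.1,0]}
    - {"jaw":0.094,"xyz":[0,-0.1,0]}
    - {"jaw":0.094,"xyz":[0,-0.1,0]}
    - {"jaw":0.094}
    - {"jaw":0.094}
    - {"jaw":0.094}

```text
time: 2.23
tool_pos: [0.4262, 0.1549, 0.2238]
ee_rot: [3.14, 0.001, -0.13]
wrist_force: [0.2, -0.6, -0.0]
width: 0.0941
finger_force: 0.0
```

Run:
```python
from bench import robot, eyes
import cv2,pickle
from h import *
s=eyes.snapshot("wrist");pickle.dump(s,open("s1.pkl","wb"))
print(robot.get_obs()["tool_pos"],robot.get_obs()["ee_rot"],proj(s,[.4265,.1598,.07]))
cv2.imwrite("pics/w1.png",cv2.resize(s["color"],None,fx=1.5,fy=1.5,interpolation=2))
```

```text
[0.42629022 0.15432076 0.22403099] [ 3.14063423e+00  3.32405323e-04 -1.31288717e-01] [249.55005023 178.40178427]
```

View pics/w1.png

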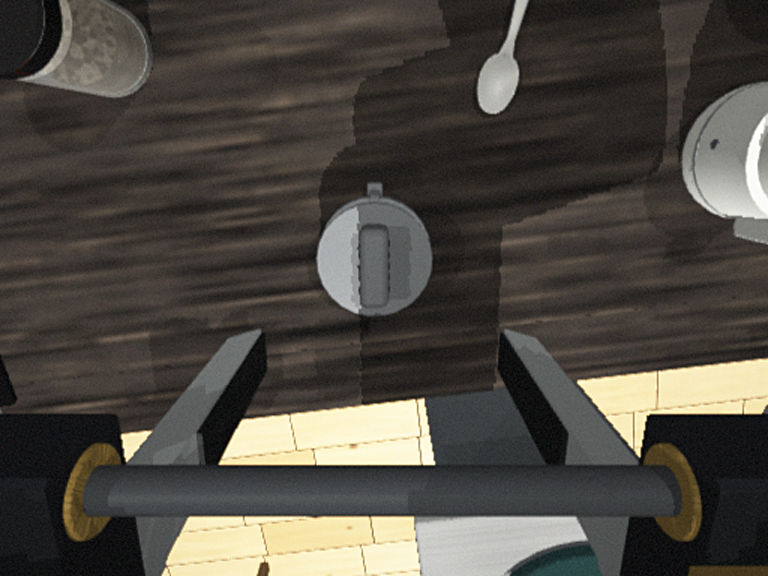

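The wrist view shows the bar's top from about (374,226) to (373,306) and the front lug at (375,190), in 1.5x pixels. This agrees with the prediction to within about 1 px.

Run:
```python
from h import *;import pickle
s=pickle.load(open("s1.pkl","rb"))
L=lambda a,b,z:ray(s,(a-.5)/1.5,(b-.5)/1.5,z)
a,b=L(374.5,227,.07),L(373.5,305,.07);print((a+b)/2,np.linalg.norm(a-b),np.arctan2(*(a-b)[::-1]))
c=L(374.5,259,.044);l=L(375,185,.012);print("disc",c,"lug",l,np.arctan2(*(l-c)[::-1]),np.linalg.norm(l-c))
y=-.13;d=np.array([.4265,.1603])-[.4262,.1545];print(d@[np.cos(y),np.sin(y)],d@[np.sin(y),-np.cos(y)])
```

```text
[0.42740266 0.16024686] 0.054025707291897644 -0.14600768603267647
disc [0.42681841 0.16035262] lug [0.47665843 0.15374807] -0.13174743396054903 0.05027571408589438
-0.0004544094590798265 -0.005789949226331675
```

Scaled: 0.03 m / 0.4 = 0.075, 0.007 m / 0.4 = 0.0175, 0.006 rad / 4 = 0.0015.

>>> inch_along:
  moves:
    - {"jaw":0.094,"xyz":[0.0013,-0.015,0.05],"rz":0.0015}
    - {"jaw":0.094,"xyz":[0,0,0.075]}
    - {"jaw":0.094,"xyz":[0,0,0.075]}
    - {"jaw":0.094,"xyz":[0,0,0.075]}
    - {"jaw":0.094,"xyz":[0,0,0.05]}
    - {"jaw":0.094,"xyz":[0,0,0.0375]}
    - {"jaw":0.094,"xyz":[0,0,0.0175]}
    - {"jaw":0.094,"xyz":[0,0,0.015]}
    - {"jaw":0.094}
    - {"jaw":0.094}

```text
time: 3.12
tool_pos: [0.4284, 0.1607, 0.0671]
ee_rot: [-3.141, -0.001, -0.137]
wrist_force: [0.3, -0.2, 0.7]
width: 0.094
finger_force: 0.0
```

>>> inch_along:
  moves:
    - {"jaw":0.0}
    - {"jaw":0.0}
    - {"jaw":0.0}
    - {"jaw":0.0}
    - {"jaw":0.0}
    - {"jaw":0.0}
    - {"jaw":0}
    - {"jaw":0}
    - {"jaw":0}
    - {"jaw":0}

```text
time: 3.95
tool_pos: [0.4277, 0.1612, 0.0662]
ee_rot: [3.141, 0.0, -0.136]
wrist_force: [0.6, -0.3, 0.3]
width: 0.0308
finger_force: 0.0
```

>>> inch_along:
  moves:
    - {"jaw":0}
    - {"jaw":0}
    - {"jaw":0}
    - {"jaw":0}
    - {"jaw":0}
    - {"jaw":0}

```text
time: 4.45
tool_pos: [0.4277, 0.1611, 0.0662]
ee_rot: [3.141, 0.0, -0.136]
wrist_force: [-0.5, -0.2, 0.2]
width: 0.0199
finger_force: 30.0
```

>>> inch_along:
  moves:
    - {"jaw":0,"xyz":[0,0,-0.025]}
    - {"jaw":0,"xyz":[0,0,-0.05]}
    - {"jaw":0,"xyz":[0,0,-0.075]}
    - {"jaw":0,"xyz":[0,0,-0.075]}
    - {"jaw":0,"xyz":[0,0,-0.075]}
    - {"jaw":0,"xyz":[0,0,-0.05]}
    - {"jaw":0}
    - {"jaw":0}
    - {"jaw":0}

```text
time: 5.2
tool_pos: [0.4269, 0.161, 0.2046]
ee_rot: [3.141, 0.003, -0.136]
wrist_force: [-0.0, 0.4, -2.1]
width: 0.0199
finger_force: 30.0
```

Run:
```python
from bench import robot, eyes
import numpy as np
o=robot.get_obs();p=o["tool_pos"];y=o["ee_rot"][2];print(p,y)
d=np.array([.4665,-.129])-p[:2];y2=-.275
print("turn",y-y2,d@[np.cos(y2),np.sin(y2)],d@[np.sin(y2),-np.cos(y2)])
```

```text
[0.42687265 0.16104735 0.20463473] -0.13614396373514248
turn 0.13885603626485754 0.11689982538618832 0.2683881904336338
```

Scaled: 0.04 m / 0.4 = 0.1, 0.03 m / 0.4 = 0.075, 0.07 rad / 4 = 0.0175.

>>> inch_along:
  moves:
    - {"jaw":0,"rz":0.0175}
    - {"jaw":0,"rz":0.0173}
    - {"jaw":0,"xyz":[0,0.05,0]}
    - {"jaw":0,"xyz":[0,0.075,0]}
    - {"jaw":0,"xyz":[0,0.1,0]}
    - {"jaw":0,"xyz":[0,0.1,0]}
    - {"jaw":0,"xyz":[0,0.1,0]}
    - {"jaw":0,"xyz":[0,0.1,0]}
    - {"jaw":0,"xyz":[0,0.075,0]}
    - {"jaw":0,"xyz":[0,0.05,0]}
    - {"jaw":0,"xyz":[0,0.02,0]}
    - {"jaw":0}
    - {"jaw":0}
    - {"jaw":0}
    - {"jaw":0}

```text
time: 6.45
tool_pos: [0.3551, -0.0956, 0.2058]
ee_rot: [-3.141, 0.001, -0.273]
wrist_force: [0.3, -0.1, -1.9]
width: 0.0198
finger_force: 30.0
```

Run:
```python
from bench import robot, eyes
import cv2,pickle
from h import *
s=eyes.snapshot("wrist");pickle.dump(s,open("s2.pkl","wb"))
o=robot.get_obs();print(o["tool_pos"],o["ee_rot"],proj(s,[.4665,-.129,.098]))
cv2.imwrite("pics/w2.png",cv2.resize(s["color"],None,fx=1.5,fy=1.5,interpolation=2))
```

```text
[ 0.35514898 -0.09565052  0.20602401] [-3.14128010e+00  4.40044256e-04 -2.72893060e-01] [257.38972299  46.35116796]
```

View pics/w2.png

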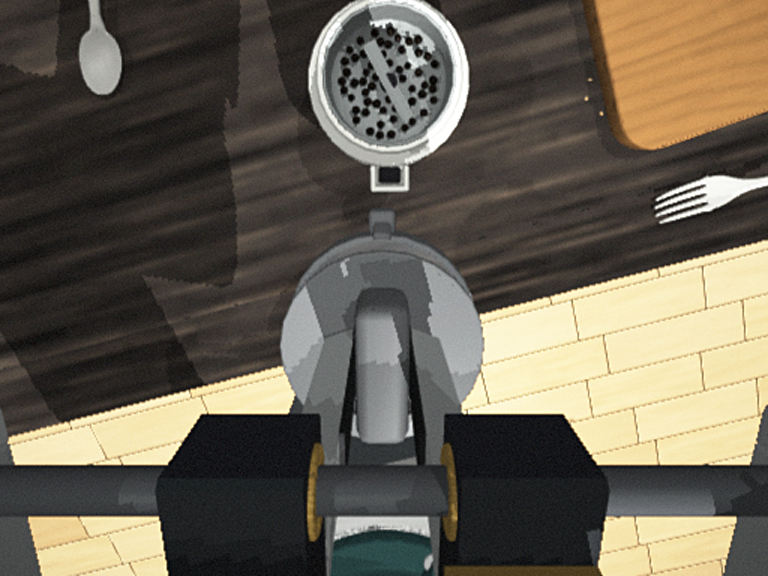

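The wrist view shows the grinder rim centred near (388,78), its near pocket at (390,177), the lid's front lug at (381,225) and the lid disc near (382,340). I'll enlarge this to measure the relative alignment.

Run:
```python
import cv2,pickle
s=pickle.load(open("s2.pkl","rb"))["color"]
cv2.imwrite("pics/c2.png",cv2.resize(s[0:165,180:330],None,fx=3.6,fy=3.6,interpolation=2))
```

```text
(no output)
```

View pics/c2.png

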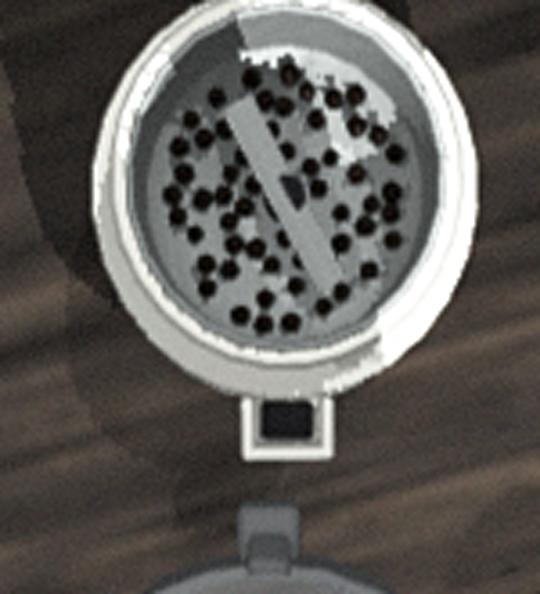

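Run:
```python
from h import *;import pickle
s=pickle.load(open("s2.pkl","rb"));E=s["extrinsics"];print("cam",-E[:3,:3].T@E[:3,3])
L=lambda a,b,z:ray(s,180+a/3.6-.36,b/3.6-.36,z)
p=np.array([.3551,-.0956]);y=-.273;X=np.array([np.cos(y),np.sin(y)]);Y=np.array([np.sin(y),-np.cos(y)])
def rel(q):return np.round([(q-p)@X*1e3,(q-p)@Y*1e3],1)
for n,q in {"rim in":L(286,190,.098),"rimL":L(132,190,.098),"rimR":L(440,190,.098),"rim bot inner":L(286,350,.098),"rim bot outer":L(286,363,.098),
 "pock mid":L(288,420,.086),"pock outer edge":L(288,460,.086),"pockL":L(241,430,.086),"pockR":L(335,430,.086),
 "lug outer top":L(268.5,505,.153),"lug outer bot":L(268.5,505,.141),"lugL":L(238,515,.153),"lugR":L(299,515,.153)}.items(): print(n,q.round(4),rel(q))
# predicted pixels of rim given the pose
```

```text
cam [ 0.43088852 -0.11689744  0.36521054]
rim in [ 0.462  -0.1291] [111.9   3.5]
rimL [ 0.4709 -0.0972] [111.9 -29.7]
rimR [ 0.453 -0.161] [112.   36.6]
rim bot inner [ 0.43   -0.1203] [78.8  3.6]
rim bot outer [ 0.4273 -0.1196] [76.   3.6]
pock mid [ 0.4145 -0.1167] [62.9  4.3]
pock outer edge [ 0.4055 -0.1142] [53.5  4.4]
pockL [ 0.4152 -0.1053] [60.5 -6.8]
pockR [ 0.4092 -0.1269] [60.6 15.5]
lug outer top [ 0.4047 -0.1093] [51.4 -0.2]
lug outer bot [ 0.4032 -0.1088] [49.9 -0.2]
lugL [ 0.4044 -0.1034] [49.6 -5.8]
lugR [ 0.4014 -0.1142] [49.6  5.4]
```

Scaled: 0.03 m / 0.4 = 0.075, 0.0035 m / 0.4 = 0.0088.

>>> inch_along:
  moves:
    - {"jaw":0,"xyz":[0.05,0.0088,0]}
    - {"jaw":0,"xyz":[0.075,0,0]}
    - {"jaw":0,"xyz":[0.075,0,0]}
    - {"jaw":0,"xyz":[0.05,0,0]}
    - {"jaw":0,"xyz":[0.03,0,0]}
    - {"jaw":0,"xyz":[0.0145,0,0]}
    - {"jaw":0,"xyz":[0,0,0.035]}
    - {"jaw":0,"xyz":[0,0,0.025]}
    - {"jaw":0,"xyz":[0,0,0.025]}
    - {"jaw":0}
    - {"jaw":0}
    - {"jaw":0}
    - {"jaw":0}

```text
time: 7.58
tool_pos: [0.4675, -0.1322, 0.1732]
ee_rot: [3.141, -0.002, -0.275]
wrist_force: [-0.4, 0.5, -1.2]
width: 0.0199
finger_force: 30.0
```

Run:
```python
from bench import robot, eyes
import cv2,pickle
from h import *
d={n:eyes.snapshot(n) for n in("wrist","top","scene")};pickle.dump(d,open("s3.pkl","wb"))
o=robot.get_obs();print(o["tool_pos"],o["ee_rot"],o["wrist_force"])
for n in d:print(n,proj(d[n],[.4665,-.129,.09]))
w=d["wrist"]["color"]
a=cv2.resize(w[100:250,180:330],(450,450),interpolation=2)
u,v=proj(d["scene"],[.4665,-.129,.09]).astype(int)
b=cv2.resize(d["scene"]["color"][v-50:v+50,u-40:u+38],(350,450),interpolation=2);print(u,v)
cv2.imwrite("pics/c3.png",np.hstack([a,b]))
```

```text
[ 0.467572   -0.13223917  0.17301937] [ 3.14136650e+00 -1.44281983e-03 -2.75265714e-01] [ 0.64871237  0.54358307 -1.54157595]
wrist [250.8604336  202.20700739]
top [315.24879541 228.74230398]
scene [334.1060187  145.13903156]
334 145
```

View pics/c3.png

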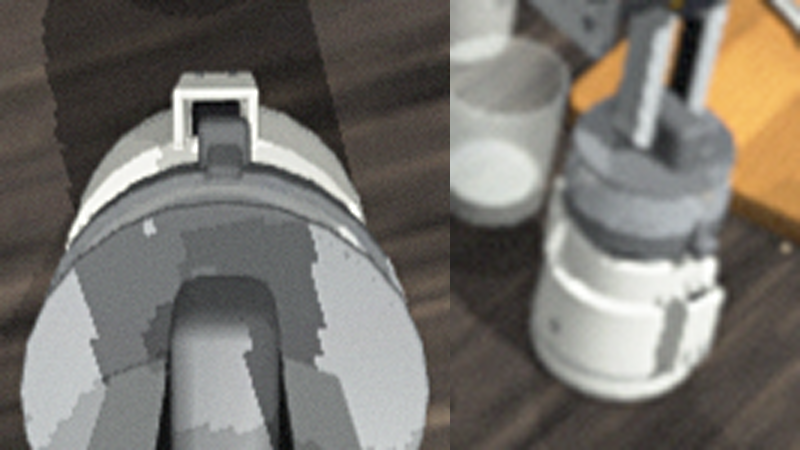

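The left crop shows the far pocket frame at x 174–257, with its outer top edge at y≈74–85. The lid's lug is at x 198–249, slightly right of the pocket's centre.

Run:
```python
from h import *;import pickle
s=pickle.load(open("s3.pkl","rb"))["wrist"];E=s["extrinsics"];print("cam",-E[:3,:3].T@E[:3,3])
L=lambda a,b,z:ray(s,180+a/3-.33,100+b/3-.33,z)
p=np.array([.4675,-.1322]);y=-.275;X=np.array([np.cos(y),np.sin(y)]);Y=np.array([np.sin(y),-np.cos(y)])
for n,a,b,z in(("pockL",174,87,.086),("pockR",257,87,.086),("pock outer wall outer edge",215,74,.086),("outer wall top inner",215,100,.086),("same as 60",215,87,.086),("innerL",190,115,.086),("innerR",243,115,.086),("lugL top",198,145,.12),("lugR top",249,145,.12),("lugL",200,115,.108),("lugR",249,115,.108),("lug out bot",223,115,.108)):
    q=L(a,b,z);print(n,np.round([(q-p)@X*1e3,(q-p)@Y*1e3],1))
```

```text
cam [ 0.54294105 -0.15346867  0.33273658]
pockL [ 55.8 -12.8]
pockR [55.8  8.3]
pock outer wall outer edge [59.  -2.3]
outer wall top inner [52.5 -2.4]
same as 60 [55.8 -2.3]
innerL [48.7 -8.8]
innerR [48.7  4.8]
lugL top [46.2 -5.8]
lugR top [46.2  5.5]
lugL [51.4 -5.6]
lugR [51.4  5.8]
lug out bot [51.4 -0.3]
```

>>> inch_along:
  moves:
    - {"jaw":0,"xyz":[-0.0033,-0.005,0]}
    - {"jaw":0,"xyz":[0,0,0.0125]}
    - {"jaw":0}
    - {"jaw":0}
    - {"jaw":0}
    - {"jaw":0}

```text
time: 8.23
tool_pos: [0.4666, -0.1298, 0.1673]
ee_rot: [3.142, 0.0, -0.275]
wrist_force: [0.5, -0.0, -1.8]
width: 0.0196
finger_force: 30.0
```

Run:
```python
from bench import robot, eyes
import cv2,pickle
from h import *
d={n:eyes.snapshot(n) for n in("wrist","top","scene")};pickle.dump(d,open("s4.pkl","wb"))
o=robot.get_obs();print(o["tool_pos"],o["ee_rot"],o["wrist_force"])
w=d["wrist"]["color"]
a=cv2.resize(w[115:185,200:290],(450,350),interpolation=2)
b=cv2.resize(d["scene"]["color"][115:185,304:374],(350,350),interpolation=2)
cv2.imwrite("pics/c4.png",np.hstack([a,b]))
```

```text
[ 0.46665448 -0.12985185  0.16736003] [ 3.14149904e+00 -1.97397959e-04 -2.75245629e-01] [-0.03830755  1.03727984 -1.37006573]
```

View pics/c4.png

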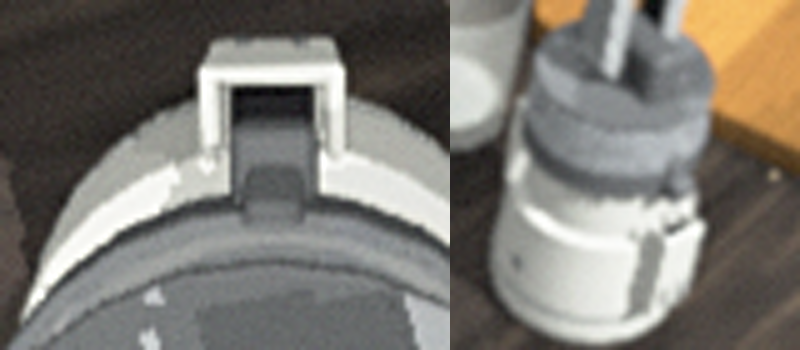

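The lug (x 234–317) is now centred in the pocket frame (x 200–347). I'll check the fore-aft alignment.

Run:
```python
from h import *;import pickle
s=pickle.load(open("s4.pkl","rb"))["wrist"]
L=lambda a,b,z:ray(s,200+a/5-.4,115+b/5-.4,z)
p=np.array([.4666,-.1298]);y=-.275;X=np.array([np.cos(y),np.sin(y)]);Y=np.array([np.sin(y),-np.cos(y)])
for n,a,b,z,r in(("pockL",200,70,.086,0),("pockR",347,70,.086,0),("wall outer",273,67,.086,60),("wall inner",273,83,.086,57),("lug out bot",275,121,.1015,54),("lug out top",275,170,.1135,54),("lugL",234,125,.1015,0),("lugR",317,125,.1015,0)):
    q=L(a,b,z);print(n,np.round([(q-p)@X*1e3-r,(q-p)@Y*1e3],1))
```

```text
pockL [ 56.2 -11. ]
pockR [56.2 10.9]
wall outer [-3.3 -0.1]
wall inner [-2.7 -0.1]
lug out bot [-3.4  0.2]
lug out top [-8.4  0.2]
lugL [50.1 -5.6]
lugR [50.1  6.1]
```

Scaled: 0.003 m / 0.4 = 0.0075, 0.0003 m / 0.4 = 0.0008.

>>> inch_along:
  moves:
    - {"jaw":0,"xyz":[0.0008,0,0.0075]}
    - {"jaw":0,"xyz":[0,0,0.0075]}
    - {"jaw":0,"xyz":[0,0,0.0075]}
    - {"jaw":0}
    - {"jaw":0}

```text
time: 8.8
tool_pos: [0.4666, -0.1298, 0.1578]
ee_rot: [-3.142, 0.001, -0.275]
wrist_force: [0.6, -0.1, -2.0]
width: 0.0196
finger_force: 30.0
```

>>> inch_along:
  moves:
    - {"jaw":0,"xyz":[0,0,0.0075]}
    - {"jaw":0,"xyz":[0,0,0.0075]}
    - {"jaw":0,"xyz":[0,0,0.0075]}
    - {"jaw":0}
    - {"jaw":0}
    - {"jaw":0}

```text
time: 9.3
tool_pos: [0.4669, -0.1299, 0.1493]
ee_rot: [3.142, -0.0, -0.275]
wrist_force: [-0.4, -0.0, -1.4]
width: 0.0199
finger_force: 30.0
```

Scaled: 0.002 m / 0.4 = 0.005, 0.001 m / 0.4 = 0.0025.

>>> inch_along:
  moves:
    - {"jaw":0,"xyz":[0,0,0.005]}
    - {"jaw":0,"xyz":[0,0,0.005]}
    - {"jaw":0,"xyz":[0,0,0.0025]}
    - {"jaw":0}
    - {"jaw":0}
    - {"jaw":0}

```text
time: 9.8
tool_pos: [0.4672, -0.13, 0.145]
ee_rot: [3.141, -0.001, -0.275]
wrist_force: [-0.4, 0.8, 3.6]
width: 0.02
finger_force: 30.0
```

>>> inch_along:
  moves:
    - {"jaw":0,"xyz":[0,0,0.005]}
    - {"jaw":0,"xyz":[0,0,0.005]}
    - {"jaw":0}
    - {"jaw":0}
    - {"jaw":0}

```text
time: 10.22
tool_pos: [0.4673, -0.1301, 0.1413]
ee_rot: [3.141, -0.002, -0.275]
wrist_force: [-1.2, 0.9, 5.9]
width: 0.0198
finger_force: 30.0
```

>>> inch_along:
  moves:
    - {"jaw":0,"xyz":[0,0,0.005]}
    - {"jaw":0,"xyz":[0,0,0.0025]}
    - {"jaw":0}
    - {"jaw":0}
    - {"jaw":0}

```text
time: 10.63
tool_pos: [0.4673, -0.13, 0.1388]
ee_rot: [3.141, -0.002, -0.275]
wrist_force: [-2.3, 1.3, 8.7]
width: 0.0197
finger_force: 30.0
```

Scaled: 0.001 m / 0.4 = 0.0025.

>>> inch_along:
  moves:
    - {"jaw":0,"xyz":[0,0,0.0025]}
    - {"jaw":0,"xyz":[0,0,0.0025]}
    - {"jaw":0}
    - {"jaw":0}
    - {"jaw":0}

```text
time: 11.05
tool_pos: [0.4673, -0.1301, 0.1372]
ee_rot: [3.141, -0.002, -0.275]
wrist_force: [-2.0, 0.6, 10.4]
width: 0.0195
finger_force: 30.0
```

>>> inch_along:
  moves:
    - {"jaw":0,"xyz":[0,0,0.0025]}
    - {"jaw":0}
    - {"jaw":0}
    - {"jaw":0}

```text
time: 11.38
tool_pos: [0.4673, -0.1301, 0.1364]
ee_rot: [3.141, -0.002, -0.275]
wrist_force: [-2.5, 1.2, 11.4]
width: 0.02
finger_force: 30.0
```

Scaled: 0.0007 m / 0.4 = 0.0018.

>>> inch_along:
  moves:
    - {"jaw":0,"xyz":[0,0,0.0018]}
    - {"jaw":0}
    - {"jaw":0}
    - {"jaw":0}

```text
time: 11.72
tool_pos: [0.4673, -0.1301, 0.1362]
ee_rot: [3.141, -0.002, -0.275]
wrist_force: [-3.4, 1.9, 12.6]
width: 0.02
finger_force: 30.0
```

>>> inch_along:
  moves:
    - {"jaw":0,"xyz":[0,0,0.0013]}
    - {"jaw":0}
    - {"jaw":0}
    - {"jaw":0}

```text
time: 12.05
tool_pos: [0.4673, -0.1301, 0.1362]
ee_rot: [3.141, -0.003, -0.275]
wrist_force: [-4.6, 1.6, 15.2]
width: 0.0199
finger_force: 30.0
```

It is home: z has stopped at 0.1362 as predicted, with the force rising. I'll hold it there for a little over 3 s.

Scaled: 0.0002 m / 0.4 = 0.0005.

>>> inch_along:
  moves:
    - {"jaw":0,"xyz":[0,0,0.0005]}
    - {"jaw":0}
    - {"jaw":0}
    - {"jaw":0}
    - {"jaw":0}
    - {"jaw":0}
    - {"jaw":0}
    - {"jaw":0}
    - {"jaw":0}
    - {"jaw":0}
    - {"jaw":0}
    - {"jaw":0}
    - {"jaw":0}
    - {"jaw":0}
    - {"jaw":0}
    - {"jaw":0}
    - {"jaw":0}
    - {"jaw":0}
    - {"jaw":0}
    - {"jaw":0}

```text
time: 13.72
tool_pos: [0.4673, -0.1301, 0.1362]
ee_rot: [3.141, -0.003, -0.275]
wrist_force: [-5.2, 0.7, 16.5]
width: 0.0199
finger_force: 30.0
```

>>> inch_along:
  moves:
    - {"jaw":0}
    - {"jaw":0}
    - {"jaw":0}
    - {"jaw":0}
    - {"jaw":0}
    - {"jaw":0}
    - {"jaw":0}
    - {"jaw":0}
    - {"jaw":0}
    - {"jaw":0}
    - {"jaw":0}
    - {"jaw":0}
    - {"jaw":0}
    - {"jaw":0}
    - {"jaw":0}
    - {"jaw":0}
    - {"jaw":0}
    - {"jaw":0}
    - {"jaw":0}
    - {"jaw":0}

```text
time: 15.38
tool_pos: [0.4673, -0.1301, 0.1362]
ee_rot: [3.141, -0.003, -0.275]
wrist_force: [-5.3, 1.4, 16.1]
width: 0.0198
finger_force: 30.0
```

Run:
```python
from bench import robot, eyes
import cv2,pickle
from h import *
d={n:eyes.snapshot(n) for n in("wrist","scene")}
a=cv2.resize(d["wrist"]["color"][115:205,200:290],(400,400),interpolation=2)
b=cv2.resize(d["scene"]["color"][105:185,294:374],(400,400),interpolation=2)
cv2.imwrite("pics/c5.png",np.hstack([a,b]))
```

```text
(no output)
```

View pics/c5.png

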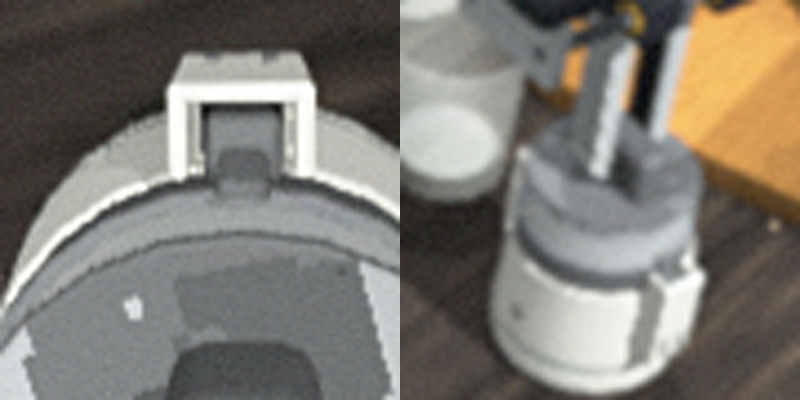

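The lid is seated on the shoulder. The far lug (205–283,105) sits inside the pocket walls (185–298), the near lug is in its pocket too, and the hold has lasted over 3 s.

```bash
python3 -c "
from bench import robot, eyes
print(robot.close_job())"
```

```text
the job is handed in; nothing more can be done
None
```

The lid is on the grinder with both lugs in their pockets, pressed fully home at about 16–17 N, held for over three seconds, and handed in at about 15.5 s with the arm still holding it down.

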